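Load the indexing table and hold its index plunger out

TASK

Take the pale oak rod from the leaning rack, stand it upright in the steel cup in the middle of the indexing table, right down on the cup's bottom, and let go of it. Then pull the red knob of the index plunger straight up as far as it goes, so that its sprung pin is out of its hole and the table is free to be turned, and finish while still gripping the knob and holding it fully up. Leave the dark walnut rod in the rack, and do not disturb the other things on the bench.

Things in the scene. Friction and masses are not known exactly. Their poses are not given: they have to be found in the camera images.
- indexer: Indexing table, fixed to the bench: blue base plate 170 x 270 x 18 mm, on it an aluminium disc of radius 130 mm whose top is 36 mm above the bench, with a ring of dark index holes. Origin on the bench surface under the disc's centre; z up. At its own y = +115 mm stands the red plunger knob (axis vertical) on a blue bracket (60 mm wide in x, y from 99 to 165 mm, top 75 mm above the bench). The steel cup stands on the disc's centre.
- cup_floor (a point): Centre of the steel cup's flat inner bottom, 41 mm above the bench. The cup is round and upright: bore 25 mm, 50 mm deep, outside diameter 44 mm.
- cup_mouth (a point): Centre of the cup's open mouth, 91 mm above the bench (50 mm above cup_floor).
- knob (a point): Centre of the red plunger knob, which moves with it: an upright cylinder 28 mm in diameter and 40 mm tall; at rest its centre is 103 mm above the bench, its underside 83 mm; below it is a steel sleeve (diameter 26 mm, top 77 mm above the bench). A steel pin of 10 mm hangs below the knob and reaches 14 mm into its hole in the disc.
- plunger (a joint): Lift of the plunger in m: 0 at rest with the pin in its hole, 0.030 at its upper stop; the pin leaves the hole at 0.014. A spring pulls it down with about 5 N at rest and 12.5 N at the stop (250 N/m), and it snaps back when released. Fully up means at least 0.025.
- rack: Wooden rack fixed to the bench, foot 100 x 170 mm. Origin on the bench under its centre; its x axis is the way the rods' tops lean, z up. On the foot a block 50 x 160 x 50 mm leans 25 degrees towards +x, with two blind holes 22 mm wide and 40 mm deep, 90 mm apart along y (at y = +45 and -45 mm), each holding a rod; the rods' lower ends are about 32 mm above the bench. Which rod is in which hole varies.
- oak_rod: Pale oak rod, 20 mm in diameter and 150 mm long, about 40 g, loose in one hole of the rack and leaning about 28 degrees from upright (it has some play in the hole); 110 mm of it shows. Both ends are the same. Origin at the centre of the lower end, z along the rod to the upper end.
- oak_rod_mid (a point): Middle of the oak rod on its axis, 75 mm from either end; 116 mm above the bench when the rod stands in the cup.
- walnut_rod: Dark walnut rod of the same size in the other hole of the rack; stays there. Origin at the centre of its lower end, z along the rod.
- mug: White mug, 95 mm tall, 82 mm wide, origin under its centre; stays where it is.
- jar: Glass jar with a steel lid, 90 mm tall, 70 mm wide, origin under its centre; stays.
- flask: Blue drinking bottle, 210 mm tall, 72 mm wide, origin under its centre; stays.
- screwdriver: Screwdriver lying on the bench; stays.
- tape: Yellow tape measure, 65 x 36 x 62 mm, origin under its centre; stays.
- brush: Brush lying on the bench; stays.
- walnut_rod_mid (a point): Middle of the walnut rod on its axis.
There are look-alikes about, which are no part of the job. What is shaped like the walnut_rod but pink is not meant. What is shaped like the oak_rod but turquoise is not meant.

How it is judged:
On the way, in this order (a step that is already met when the one before it is completed fails the run):
1. the oak rod stands upright on the bottom of the cup, let go, while the plunger is still in its hole (horizontal distance between oak_rod_mid and cup_floor below 0.01 m and z of oak_rod_mid in the frame of indexer between 0.11 and 0.122 m and angle between the z axis of oak_rod and the z axis of indexer, either way round below 0.15 rad and contact force between oak_rod and the fingers below 0.2 N and value of joint plunger below 0.008 m), for 0.3 s.
2. the fingers hold the plunger fully up (value of joint plunger above 0.025 m and contact force between plunger and the fingers above 4 N), for 0.3 s.
At the end, for the whole second after the job is handed in: The oak rod stands in the cup, its middle within 10 mm of the cup's axis and 110 to 122 mm above the bench, within 0.15 rad of upright, untouched by the fingers; the fingers hold the plunger's knob (contact force over 4 N), still, with the plunger at least 25 mm up, and no rod props it (all of step 2 and horizontal distance between oak_rod_mid and cup_floor below 0.01 m and z of oak_rod_mid in the frame of indexer between 0.11 and 0.122 m and angle between the z axis of oak_rod and the z axis of indexer, either way round below 0.15 rad and contact force between oak_rod and the fingers below 0.2 N and velocity of joint plunger between -0.01 and 0.01 m/s and contact force between plunger and oak_rod below 0.2 N and contact force between plunger and walnut_rod below 0.2 N); the arm keeps its last pose, push and grip.
It fails at once if the walnut rod was taken out or shoved about (distance of walnut_rod_mid from where it was at the start of the episode above 0.03 m).
It fails at once if one of the other things on the bench was moved more than 40 mm (distance of any of mug, jar, flask, screwdriver, tape, brush from where it was at the start of the episode above 0.04 m).
It also fails if it takes over 51 s, if anything falls off the work surface, if the arm or the gripper's body presses on something with over 40 N, if the wrist force passes 120 N, or if a joint passes its speed limit or range.

ROBOT

A 6-joint arm with a two-finger parallel gripper is mounted at the origin on the work surface. World frame = base frame: x ahead of the robot, y to its left, z up, the work surface at z = 0. Lengths are in m, angles in rad, forces in N, time in s.
With the tool pointing down it reaches from about 0.225 to 0.725 m from the base axis. Payload 3.1 kg.
Tool frame: the origin (TCP) lies midway between the tips of the shut fingers; the grasp point (between the pads) lies 19 mm behind it; z points along the fingers, y is the line along which they close (so a half turn about z gives the same grasp; the last joint's range is limited). The gripper opens to 85 mm and grips with 20 to 120 N. Pads are 22 mm wide; open, the fingers measure 114 mm over their backs; the gripper's body (76 mm by 85 mm) begins 54 mm behind the grasp point. The pads swing forward as they close: fully open they stand 13 mm farther back than shut.
Start: joints at [1.178, 0.048, 0.099, 1.622, 0, 1.443], TCP at [0.137, 0.507, 0.201] pointing down, gripper open.
Joint ranges: [-2.91, 2.91], [-0.99, 1.94], [-1.21, 1.42], [-2.12, 2.29], [-1.49, 1.47], [-3.14, 3.14]. Speed limits (rad/s): [2.79, 2.79, 3.14, 3.14, 3.14, 3.14].

INTERFACE

Orientations are given as [roll, pitch, yaw] about the fixed x, y, z axes, in that order (R = Rz(yaw) Ry(pitch) Rx(roll)).
In Python, from workcell import r gives the robot as it stands. The module is installed in compiled form; this text tells all that it offers. Calls block until the motion is done:
- r.move_to(position, orientation): joint-space move of the TCP to a pose.
- r.line_to(position, speed=0.15, orientation=None): straight line of the TCP; orientation=None keeps the orientation; speed is the mean speed in m/s.
- r.set_joints(angles): joint-space move.
- r.gripper_to(opening, newtons=None): finger opening in m; newtons is the grip in N (None keeps the last); returns when the fingers have stopped.
- r.hold(seconds).
- r.ik(position, orientation): joint angles nearest the present ones, or None.
- r.grab_frame(name): name is "scene" or "top"; returns the picture (420x560x3 uint8, red, green, blue); there is no depth.
- r.calibration(name): a dict with "vertical_fov" (degrees; the focal length in pixels is half the picture's height over the tangent of half this angle, whatever the lens; pixels are square), "cx", "cy" (the principal point, pixels), "k1" (the pictures are not rectified: a ray, as slopes to the right and down, at radius r is drawn at 1 + k1 r^2 times it, then the intrinsics apply), "rvec" (rotation vector, rad) and "tvec" (3), from world to camera coordinates, as OpenCV has them. Camera axes: x right, y down, z forward; pixel columns grow to the right and rows downward; lengths in m; the calibration is good to about 2 mm. A picture is of the moment at which its call begins. calibration takes no time and is no camera call.
A pose or a line that the arm cannot do raises r.IKError and nothing moves.
- r.hand_in(): hands the job in; it is judged then, once.
Readings, each from a call of its own:
- r.get_t(): time.
- r.get_joints(): joint angles.
- r.get_dq(): joint speeds.
- r.get_effort(): joint torques, N m.
- r.get_tool_pos(): TCP position.
- r.get_tcp_rot(): TCP orientation.
- r.get_force(): force on the tool from outside, world axes, zero at the start.
- r.get_moment(): the same for the moment, N m.
- r.get_width(): finger opening in m.
- r.get_finger_force(): force on a finger pad.
Only numpy, scipy, OpenCV 4.12 (cv2) and the standard library are available. Lean on these libraries where they do the work, as an engineer would, in place of code of your own. Each camera call takes 0.05 s, during which the arm holds its last target. There are 200 camera calls.

## Working session

There is one attempt and no reset: what is moved stays moved. The work goes in short steps, each a Python script; the robot and the scene stay as the last script left them, time stands still between calls to the robot, and variables do not carry over. Pictures are saved under pics/ and viewed, at most 10 in all, crops included, and the job is handed in when it is done.

```bash
mkdir -p pics; cat > h.py <<'E'
import numpy as np, cv2
from workcell import r
def cam(n):
    c=r.calibration(n); f=210/np.tan(np.radians(c["vertical_fov"])/2)
    R=cv2.Rodrigues(np.array(c["rvec"],float))[0]; t=np.array(c["tvec"],float)
    return c,f,R,t
def ray(n,uv):
    c,f,R,t=cam(n); d=np.array([(uv[0]-c["cx"])/f,(uv[1]-c["cy"])/f]); s=d.copy()
    for _ in range(30): s=d/(1+c["k1"]*(s@s))
    v=R.T@np.array([s[0],s[1],1]); return -R.T@t, v/np.linalg.norm(v)
def proj(n,P):
    c,f,R,t=cam(n); p=R@np.array(P,float)+t; s=p[:2]/p[2]; s=s*(1+c["k1"]*(s@s)); return s*f+[c["cx"],c["cy"]]
def onz(n,uv,z):
    o,v=ray(n,uv); return o+v*(z-o[2])/v[2]
def tri(a,b):
    o1,v1=ray("scene",a); o2,v2=ray("top",b)
    A=np.array([v1,-v2]).T; s=np.linalg.lstsq(A,o2-o1,rcond=None)[0]
    p,q=o1+s[0]*v1,o2+s[1]*v2; return (p+q)/2,np.linalg.norm(p-q)
def save(n,f):
    im=r.grab_frame(n); cv2.imwrite("pics/"+f,im[:,:,::-1]); return im
E
python3 -c "
from h import *
for n in('scene','top'): save(n,n+'0.png'); print(r.calibration(n), ray(n,(280,210)))
"
```

```text
{'vertical_fov': 47.51520701206356, 'cx': 278.2356859382743, 'cy': 209.598169010256, 'k1': -0.12270090236459728, 'rvec': array([ 1.81630493,  1.73364807, -0.66717701]), 'tvec': array([ 0.00589082, -0.30419083,  1.87512096])} (array([ 1.49460726, -0.09652712,  1.16853628]), array([-0.67751545,  0.04722856, -0.73399065]))
{'vertical_fov': 53.65890306414805, 'cx': 275.4358049776624, 'cy': 206.73707222161966, 'k1': -0.004044218651171667, 'rvec': array([ 2.15652417, -2.1664931 ,  0.11167151]), 'tvec': array([-0.0554206 ,  0.5155114 ,  1.22053037])} (array([ 0.37801187, -0.06606383,  1.26935433]), array([ 0.10203496, -0.00433321, -0.99477138]))
```

View pics/scene0.png

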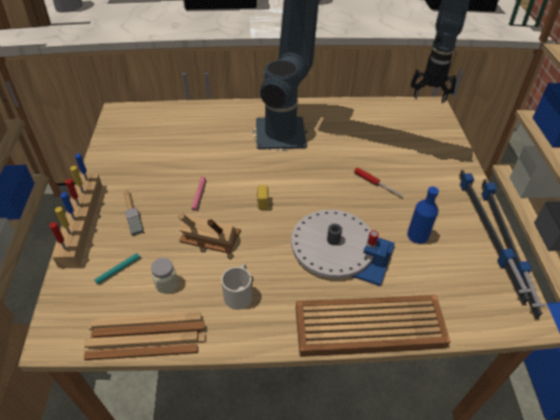

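View pics/top0.png

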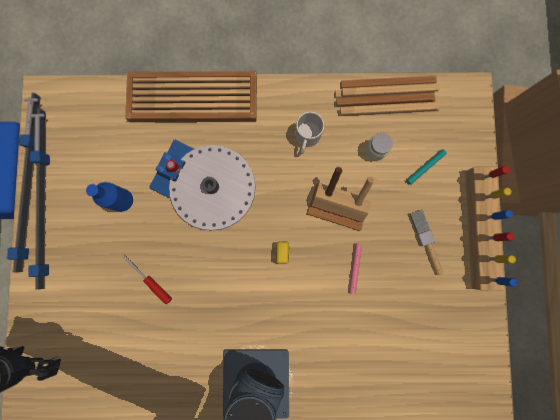

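Scene picture: the rack is at about (212,235), the oak rod at (188,222) and the walnut at (215,227). The cup is at (335,234) and the knob at (374,238). Top picture: oak at (365,190), walnut at (334,180), cup at (210,185), knob at (172,166).

Things that could be taken for the oak rod, by top pixel: the pale rod in the rack (365,190), the dark walnut rod (334,180), the turquoise rod (426,166), the pink rod (355,268) and the plank strips (387,95). I choose the pale one in the rack and will check it in a close crop.

```bash
python3 -c "
import cv2,numpy as np
s=cv2.imread('pics/scene0.png');t=cv2.imread('pics/top0.png')
f=lambda i,x,y:cv2.resize(i[y:y+60,x:x+80],(400,300),interpolation=cv2.INTER_CUBIC)
cv2.imwrite('pics/c1.png',np.vstack([np.hstack([f(s,170,205),f(t,302,165)]),np.hstack([f(s,320,215),f(t,150,145)])]))
"
```

```text
(no output)
```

View pics/c1.png

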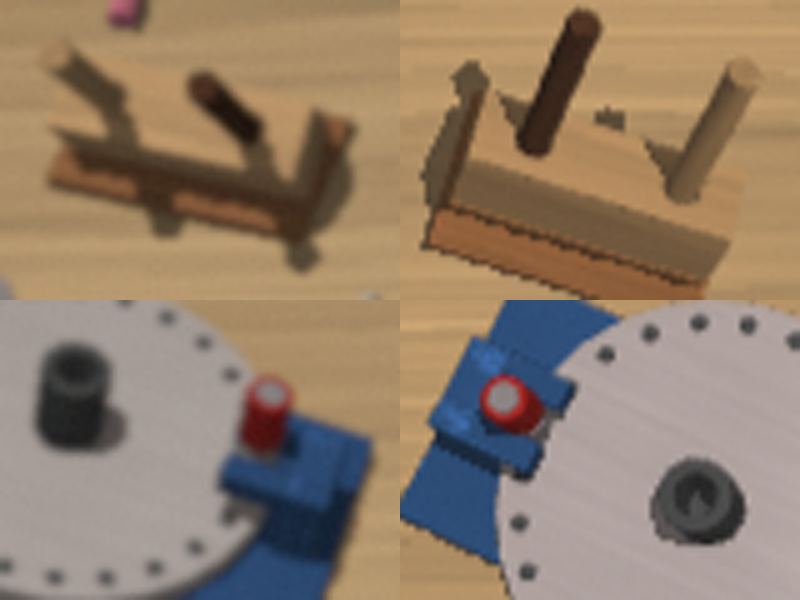

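The crop confirms it: the pale oak rod in the top view has its upper end at (370,179) and enters the block near (358.4,201.6). In the scene view its upper end is at (181,215.6). The knob top is at (170.4,164.2) in top and (373.6,233) in scene, and the cup mouth is at (209,182) and (334.6,228.6).

```bash
cat > m.py <<'E'
from h import *
from scipy.optimize import least_squares
for n,a in (('oak top',((181,215.6),(370,179))),('oak entry',((192.2,224.6),(358.4,201.6))),('wal top',((210.2,221.6),(338.2,169))),('wal entry',((220,231.6),(328.6,193))),('cup',((334.6,228.6),(209,182.2))),('knobtop',((373.6,233),(170.4,164.2))),('flask cap',((432,192),(93,190)))):
    p,e=tri(*a); print(n,p.round(4),'gap',round(e,4))
for n,c in (('scene',(335,243)),('top',(212,187))):
    im=cv2.imread(f'pics/{n}0.png'); hsv=cv2.cvtColor(im,cv2.COLOR_BGR2HSV)
    m=((hsv[...,1]<50)&(hsv[...,2]>110)).astype(np.uint8)
    L=cv2.connectedComponentsWithStats(m)[1]; m=(L==L[c[1]+15,c[0]]).astype(np.uint8)
    C=max(cv2.findContours(m,cv2.RETR_EXTERNAL,cv2.CHAIN_APPROX_NONE)[0],key=len)[:,0]
    P=np.array([onz(n,q,.036)[:2] for q in C])
    s=least_squares(lambda x:np.hypot(*(P-x[:2]).T)-x[2],[*P.mean(0),.13],loss='soft_l1',f_scale=.001)
    print(n,'disc',s.x.round(4),len(C))
    # dark bore + red knob top face (grey inside red)
    red=((hsv[...,1]>140)&((hsv[...,0]<8)|(hsv[...,0]>172))).astype(np.uint8)
    k={'scene':(374,238),'top':(172,166)}[n]; w=np.zeros_like(red); w[k[1]-14:k[1]+14,k[0]-14:k[0]+14]=1
    ys,xs=np.nonzero(red*w); print('red bbox',xs.min(),xs.max(),ys.min(),ys.max())
E
python3 m.py
```

```text
oak top [ 0.5747 -0.3148  0.1607] gap 0.0004
oak entry [ 0.5251 -0.2993  0.0642] gap 0.0023
wal top [ 0.6024 -0.2296  0.1623] gap 0.0012
wal entry [ 0.5518 -0.2135  0.0584] gap 0.0023
cup [0.5805 0.1323 0.0894] gap 0.0012
knobtop [0.6275 0.2372 0.1194] gap 0.0011
flask cap [0.543  0.4173 0.1966] gap 0.0034
scene disc [0.5831 0.1303 0.1271] 217
red bbox 369 377 234 244
top disc [0.5753 0.1335 0.1277] 252
red bbox 166 178 160 171
```

```bash
cat >> h.py <<'E'
from scipy.spatial.transform import Rotation as Ro
th,az=np.radians(27.8),np.radians(-17.7)
u=np.array([np.sin(th)*np.cos(az),np.sin(th)*np.sin(az),np.cos(th)])
oaktop=np.array([.5752,-.3148,.163])
def rpy(z,y):
    z=np.array(z)/np.linalg.norm(z); x=np.cross(y,z); x/=np.linalg.norm(x); y=np.cross(z,x)
    return Ro.from_matrix(np.array([x,y,z]).T).as_euler('xyz')
ry=np.array([-np.sin(az),np.cos(az),0])
cup=np.array([.5800,.1325,.041]); knob=np.array([.6275,.2372,.103])
E
python3 - <<'E'
from h import *
for sg in (1,-1):
    o=rpy(-u,sg*ry)
    for d in (65+40,65,-65): # distance below/above top (mm)
        p=oaktop-u*d/1e3; print(sg,d,p.round(3),None if r.ik(p,o) is None else r.ik(p,o).__class__ and np.round(r.ik(p,o),2))
    for a in range(0,180,30):
        y=sg*np.array([np.cos(np.radians(a)),np.sin(np.radians(a)),0]); o=rpy([0,0,-1],y)
        print(sg,a,[None if q is None else np.round(q,2) for q in (r.ik(cup+[0,0,.23],o),r.ik(knob+[0,0,.05],o))])
E
```

```text
1 105 [ 0.529 -0.3    0.07 ] [-0.56  0.93  0.93  2.04 -0.12 -0.22]
1 65 [ 0.546 -0.306  0.106] [-0.55  1.06  1.21  2.2  -0.11 -0.22]
1 -65 [ 0.604 -0.324  0.22 ] None
1 0 [array([0.11, 0.27, 0.49, 1.79, 0.  , 1.68]), array([0.26, 0.44, 0.46, 1.6 , 0.  , 1.83])]
1 30 [array([0.11, 0.27, 0.49, 1.79, 0.  , 1.16]), array([0.26, 0.44, 0.46, 1.6 , 0.  , 1.31])]
1 60 [array([0.11, 0.27, 0.49, 1.79, 0.  , 0.64]), array([0.26, 0.44, 0.46, 1.6 , 0.  , 0.79])]
1 90 [array([0.11, 0.27, 0.49, 1.79, 0.  , 0.11]), array([0.26, 0.44, 0.46, 1.6 , 0.  , 0.26])]
1 120 [array([ 0.11,  0.27,  0.49,  1.79,  0.  , -0.41]), array([ 0.26,  0.44,  0.46,  1.6 ,  0.  , -0.26])]
1 150 [array([ 0.11,  0.27,  0.49,  1.79,  0.  , -0.94]), array([ 0.26,  0.44,  0.46,  1.6 ,  0.  , -0.79])]
-1 105 [ 0.529 -0.3    0.07 ] [-0.56  0.93  0.93  2.04 -0.12  2.92]
-1 65 [ 0.546 -0.306  0.106] [-0.55  1.06  1.21  2.2  -0.11  2.92]
-1 -65 [ 0.604 -0.324  0.22 ] None
-1 0 [array([ 0.11,  0.27,  0.49,  1.79,  0.  , -1.46]), array([ 0.26,  0.44,  0.46,  1.6 ,  0.  , -1.31])]
-1 30 [array([ 0.11,  0.27,  0.49,  1.79,  0.  , -1.98]), array([ 0.26,  0.44,  0.46,  1.6 ,  0.  , -1.83])]
-1 60 [array([ 0.11,  0.27,  0.49,  1.79,  0.  , -2.51]), array([ 0.26,  0.44,  0.46,  1.6 ,  0.  , -2.36])]
-1 90 [array([ 0.11,  0.27,  0.49,  1.79,  0.  , -3.03]), array([ 0.26,  0.44,  0.46,  1.6 ,  0.  , -2.88])]
-1 120 [array([0.11, 0.27, 0.49, 1.79, 0.  , 2.73]), array([0.26, 0.44, 0.46, 1.6 , 0.  , 2.88])]
-1 150 [array([0.11, 0.27, 0.49, 1.79, 0.  , 2.21]), array([0.26, 0.44, 0.46, 1.6 , 0.  , 2.36])]
```

```bash
cat >> h.py <<'E'
G=oaktop-.050*u                      # grasp point on rod in rack
o_g=rpy([0,0,-1],ry)
def cup_pose(h,yaw=np.radians(13),tilt=th,c=None):
    """tool pose with rod upright over cup, lower end h above cup floor"""
    c=cup if c is None else c
    l=np.array([np.cos(yaw),np.sin(yaw),0]); z=np.sin(tilt)*l+np.array([0,0,-np.cos(tilt)])
    y=np.array([-np.sin(yaw),np.cos(yaw),0])
    return c+[0,0,h+.100]+.019*z, rpy(z,y)
E
python3 - <<'E'
from h import *
f=lambda p,o:(np.round(p,3),None if r.ik(p,o) is None else np.round(r.ik(p,o),2))
t=np.array([0,0,-.019])
for d in (0,.07): print(f(G+t+d*u,o_g))
print(f(G+t+[0,0,.1],o_g))
for h in (0,.1): print(f(*cup_pose(h)))
r.gripper_to(.05,40)
r.move_to(G+t+[0,0,.12],o_g)
E
cat > v.py <<'E'
import sys
from h import *
# tiles: args name x y ... (80x60 crops x5)
a=sys.argv[2:]; T=[]; F={n:r.grab_frame(n)[:,:,::-1] for n in ('scene','top')}
for i in range(0,len(a),3):
    n,x,y=a[i],int(a[i+1]),int(a[i+2]); T.append(cv2.resize(F[n][y:y+60,x:x+80],(400,300),interpolation=cv2.INTER_CUBIC))
for n in F: cv2.imwrite(f'pics/{sys.argv[1]}_{n}.png',F[n])
cv2.imwrite(f'pics/{sys.argv[1]}.png',np.hstack(T))
print(r.get_t(),r.get_tool_pos(),r.get_force(),r.get_width())
E
python3 v.py g0 scene 160 180 top 325 150
```

```text
(array([ 0.553, -0.308,  0.1  ]), array([-0.61,  0.33,  0.22,  1.46, -0.  , -0.3 ]))
(array([ 0.584, -0.318,  0.162]), array([-0.6 ,  0.42,  0.46,  1.61, -0.  , -0.29]))
(array([ 0.553, -0.308,  0.2  ]), array([-0.61,  0.34,  0.43,  1.66, -0.  , -0.3 ]))
(array([0.589, 0.134, 0.124]), array([ 0.07, -0.3 , -0.47,  0.92,  0.07, -0.14]))
(array([0.589, 0.134, 0.224]), array([ 0.07, -0.31, -0.28,  1.12,  0.07, -0.14]))
3.8417 [ 0.55339096 -0.30690856  0.21989272] [ 0.08991622 -0.23895643  0.1089553 ] 0.04975844732259834
```

View pics/g0.png

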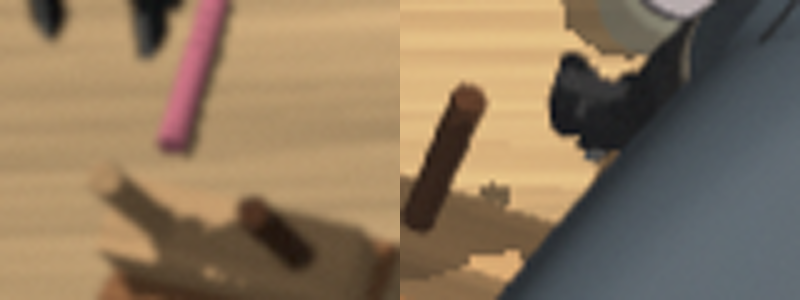

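The tips straddle the rod in the scene crop, at tile (42,20) and (148,30), with the oak top at (105,180). I'll descend and grip.

```bash
python3 - <<'E'
from h import *
t=np.array([0,0,-.019])
print(proj('scene',r.get_tool_pos()))
r.line_to(G+t,.12); print(r.get_force())
r.gripper_to(.0,40); print(r.get_width(),r.get_finger_force(),r.get_force(),r.get_tool_pos())
if .015<r.get_width()<.025:
    r.line_to(G+t+.075*u,.08); print(r.get_force())
    p,o=cup_pose(.10); 
    r.line_to(r.get_tool_pos()+[0,0,.08],.15)
    print(r.get_width(),r.get_force(),r.get_t())
    r.move_to(p,o); print(r.get_tool_pos(),p,r.get_width(),r.get_t())
E
python3 v.py g1 scene 300 185 top 180 150
```

```text
[181.66248453 195.63976237]
[0.2523726  0.42588923 0.29373971]
0.01808433442232254 38.95843505859375 [0.49462346 0.10676289 1.89128446] [ 0.55367663 -0.30831987  0.10085946]
[-0.30986529  0.54042223 -0.65902207]
0.01806822989665565 [ 0.10276185 -0.38801983 -1.34819384] 7.15
[0.58928502 0.13377556 0.22458795] [0.58863423 0.13449337 0.22419296] 0.01819039692439859 8.7917
8.8917 [0.58943782 0.1336116  0.22460422] [-0.82415876 -0.01495349  0.01820179] 0.018263836490327257
```

View pics/g1.png

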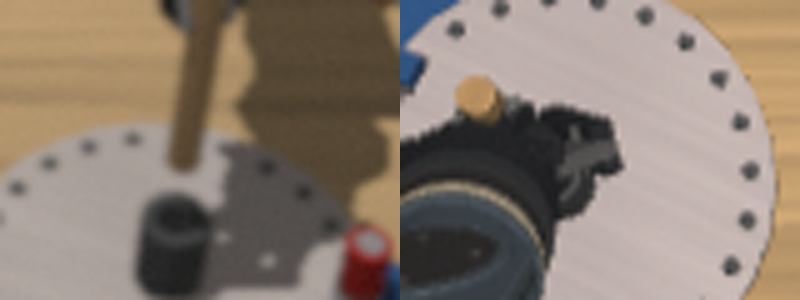

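```bash
python3 - <<'E'
from h import *
for s in (0,.05,.1,.15): print(s,proj('scene',cup+[0,0,.1+s]).round(1),proj('top',cup+[0,0,.1+s]).round(1))
print('mouth',proj('scene',cup+[0,0,.05]),proj('top',cup+[0,0,.05]))
F={n:cv2.imread(f'pics/g1_{n}.png') for n in('scene','top')}
a=F['scene'][145:235,300:380]; b=F['top'][140:215,160:240]
cv2.imwrite('pics/g1b.png',np.hstack([cv2.resize(a,(480,540),interpolation=3)[:,:400],cv2.resize(b,(400,375),interpolation=3)[:375].repeat(1,0) if 0 else cv2.copyMakeBorder(cv2.resize(b,(400,375),interpolation=3),0,165,0,0,0)]))
E
```

```text
0 [336.6 216.9] [206.1 179.3]
0.05 [338.4 205.1] [202.8 175.9]
0.1 [340.3 192.6] [199.2 172.3]
0.15 [342.2 179.4] [195.2 168.3]
mouth [334.87815035 228.09386892] [209.06073844 182.30532167]
```

View pics/g1b.png

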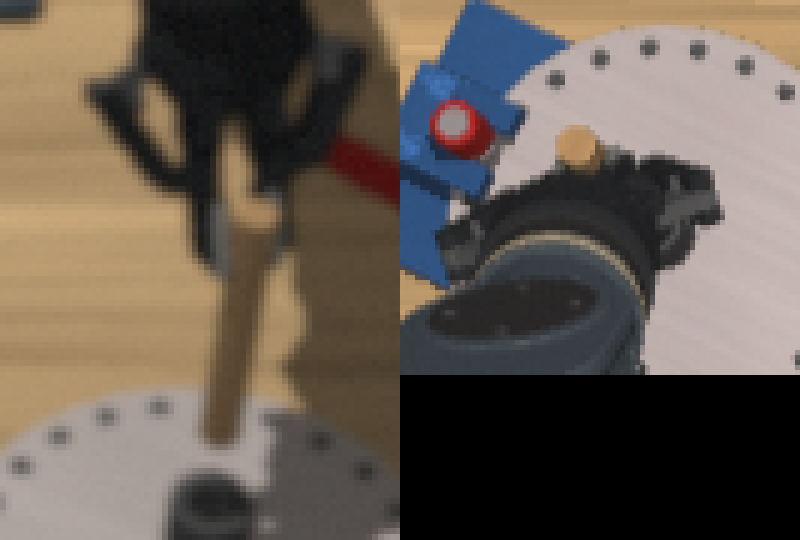

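The rod's upper end is at (342.3,180.0) in scene and (195.0,169.0) in top, and its lower end is at (336.2,216.2) in scene. All three are within 0.7 px of prediction, so the rod is upright over the cup. I'll lower it with force watch.

```bash
python3 - <<'E'
from h import *
p,o=cup_pose(.060); r.line_to(p,.1,orientation=o); r.hold(.2); f0=np.array(r.get_force()); print(f0)
for h in np.arange(.056,-.0045,-.004):
    p,_=cup_pose(h); r.line_to(p,.05); r.hold(.05)
    f=np.array(r.get_force())-f0; print(round(h,3),f.round(2),np.round(np.array(r.get_tool_pos())-p,4))
    if f[2]>4 or np.hypot(*f[:2])>5: break
print(r.get_t(),r.get_width())
E
```

```text
[-0.11839753 -0.61622185 -1.50901166]
0.056 [0.51 0.64 1.65] [-0.0001 -0.     -0.0002]
0.052 [-0.24  0.73  1.24] [-0.0002 -0.     -0.0005]
0.048 [0.12 0.26 0.82] [-0.0002 -0.     -0.0004]
0.044 [0.5  0.77 1.25] [-0.0002 -0.     -0.0003]
0.04 [-0.03  1.32  1.69] [-0.0002 -0.     -0.0004]
0.036 [0.04 0.39 1.42] [-0.0002 -0.     -0.0004]
0.032 [0.21 0.19 1.59] [-0.0002 -0.     -0.0003]
0.028 [-1.    0.09  0.44] [-0.0002 -0.     -0.0003]
0.024 [-0.79  1.75  0.26] [-0.0002 -0.     -0.0004]
0.02 [-0.12 -0.33  1.39] [-0.0002 -0.     -0.0004]
0.016 [0.73 0.6  1.59] [-0.0002  0.     -0.0004]
0.012 [-0.01 -0.    1.43] [-0.0002  0.     -0.0004]
0.008 [0.49 0.18 1.38] [-0.0002 -0.     -0.0004]
0.004 [0.82 0.81 1.02] [-0.0002 -0.     -0.0004]
0.0 [0.09 0.53 1.68] [-0.0001 -0.     -0.0002]
-0.004 [-0.83  0.36  7.36] [0.0025 0.0004 0.0038]
14.4417 0.01792367148768563
```

It went in freely and touched the bottom at about the right height. Now I release, back off and look.

```bash
python3 - <<'E'
from h import *
p,_=cup_pose(.0); r.line_to(p,.05)
r.gripper_to(.055); r.hold(.2); print(r.get_width(),r.get_finger_force(),r.get_force())
z=Ro.from_euler('xyz',r.get_tcp_rot()).as_matrix()[:,2]
q=np.array(r.get_tool_pos())-.13*z; print(q); r.line_to(q,.12)
r.line_to(q+[-.08,0,.08],.2); r.hold(.3)
for s in (0,.05,.15): print(s,proj('scene',cup+[0,0,s]).round(1),proj('top',cup+[0,0,s]).round(1))
for s in (.103,.123): print('knob',proj('scene',[*knob[:2],s]),proj('top',[*knob[:2],s]))
E
python3 v.py p1 scene 320 190 top 160 145
```

```text
0.054764886421288225 0.0 [-0.25163319 -1.11008075  0.20141915]
[0.52958231 0.12085049 0.23921755]
0 [333.2 238.7] [211.8 185.1]
0.05 [334.9 228.1] [209.1 182.3]
0.15 [338.4 205.1] [202.8 175.9]
knob [372.90275353 236.59979048] [172.07778206 165.42166453]
knob [374.00001712 232.17927703] [170.27055706 163.93914361]
17.6833 [0.44959821 0.1207934  0.31833766] [-0.13233403 -0.27951797 -0.05926262] 0.054982159077422134
```

View pics/p1.png

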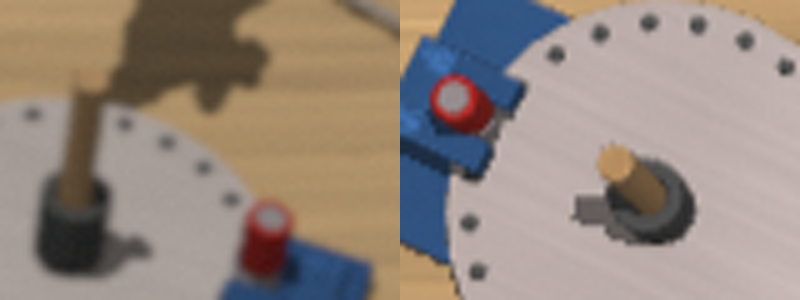

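The rod stands in the cup: its top is at (337.6,205.6) in scene and (203,177) in top, as predicted. The knob top is at (373.6,233) and (170.4,164), also as expected. Next the plunger.

```bash
python3 - <<'E'
from h import *
d=knob-cup; a=np.arctan2(d[1],d[0]); o=rpy([0,0,-1],[-np.sin(a),np.cos(a),0])
g=np.array([*knob[:2],.106-.019])
r.gripper_to(.06)
r.move_to(g+[0,0,.20],o); r.line_to(g,.1); r.hold(.2)
f0=np.array(r.get_force()); print('f0',f0)
r.gripper_to(0,100); print(r.get_width(),r.get_finger_force(),r.get_force(),r.get_tool_pos())
if .02<r.get_width()<.034:
    z0=r.get_tool_pos()[2]; g=np.array([*r.get_tool_pos()[:2],z0])
    for k in (.01,.02,.028,.031,.033,.035):
        r.line_to(g+[0,0,k],.03); r.hold(.15)
        print(k,round(r.get_tool_pos()[2]-z0,4),(np.array(r.get_force())-f0).round(1),r.get_width())
        if (np.array(r.get_force())-f0)[2]<-22: break
print(r.get_t())
E
python3 v.py k1 scene 320 190 top 160 145
```

```text
f0 [-0.05213698  0.07283395  0.50684279]
0.022024962839115817 98.1587827205658 [ 2.96229884 -1.54129357  2.30484335] [0.62878716 0.23668419 0.08793676]
0.01 0.0079 [ 5.4 -0.5 -8.9] 0.021648794831932588
0.02 0.0172 [ 5.8 -0.1 -9.6] 0.022083071344687656
0.028 0.0245 [  7.2   0.2 -12. ] 0.021962839597165346
0.031 0.0271 [  7.4   0.  -13.6] 0.021988803779386116
0.033 0.029 [  6.9  -0.2 -13.7] 0.022252499946095152
0.035 0.0302 [  8.7   0.5 -14.9] 0.021583412909647513
24.975
25.075 [0.62850651 0.2366106  0.1181553 ] [  7.87921794   0.45545006 -14.20334498] 0.021945563288851125
```

View pics/k1.png

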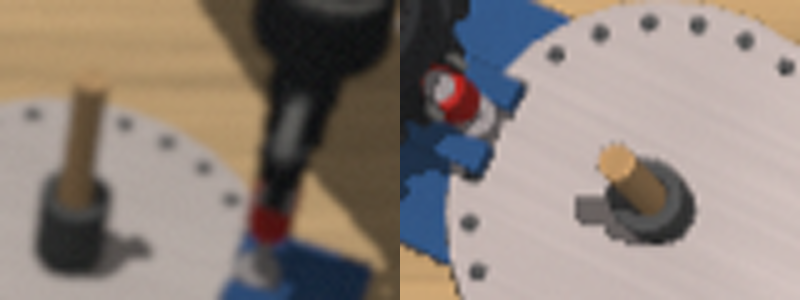

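The picture shows the knob lifted clear of its sleeve at tile (262,250), with the rod still upright. The force of about 14 N is just above the 12.5 N spring force at the stop. I'll check for creep, then hand in.

```bash
python3 - <<'E'
from h import *
for _ in range(2):
    r.hold(.6); print(r.get_tool_pos()[2],r.get_force(),r.get_finger_force(),r.get_width())
print(r.hand_in(),r.get_t())
E
```

```text
0.11815957641062792 [  8.30781612   0.12637445 -14.63202689] 101.0649025440216 0.0220074988980735
0.11817114633766332 [  7.14967044   1.27295474 -15.07548542] 101.0647451877594 0.021695653017316904
the job is handed in; nothing more can be done
the job is handed in; nothing more can be done
```

The job is handed in: the oak rod stands upright on the cup's bottom, released, and the gripper is holding the red knob about 30 mm up, at its stop; the hand-in call returned no verdict.

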